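# Find the covered bush in a stone-drilling jig with the locating pin

### The job

Take the steel locating pin out of its oak stand, set its nose in the long groove of the steel jig plate on the limestone block, and gently feel along the groove, without forcing, until the nose drops into the bush hidden under its flush dust bung. Press the pin fully home, collar flat on the plate, and leave it standing there, without disturbing the gauge in the stand or the packing bar on the stone.

Things in the scene. Friction and masses are not known exactly. Their poses are not given: they have to be found in the camera images.
- pin_head (a point): Locating pin: plain steel, 0.14 to 0.24 kg, upright in the stand. From the top: round grip head 22 mm diameter, 46 mm tall; collar 30 mm diameter, 5 mm thick; round shank 12 mm diameter, 34 mm long, its last 4 mm tapering to a flat 8 mm nose. This point: middle of the grip head, 28 mm above the collar's underside, 62 mm above the nose. z points up along the pin.
- pin_seat (a point): Centre of the underside of the pin's collar. In the stand it rests on the stand's top; fully home in the bush it rests on the jig plate's top.
- pin_nose (a point): Centre of the pin's flat nose (its lower end), 34 mm below the underside of the collar.
- stand: Fixed oak stand, 70 (x) by 130 (y) by 40 mm high, origin at the centre of its underside. The pin stands in a 14 mm through hole 32 mm to -y of the centre, a small ball-topped gauge in another hole 35 mm to +y.
- block: Fixed limestone block, 180 (x) by 310 (y) by 80 mm high, origin at the centre of its underside. Screwed on its middle is the steel jig plate, 110 (x) by 298 (y) by 8 mm, top 88 mm above the bench. Rigid: being gentle means that the pin presses on block and jig with well under 40 N, in any direction, at all times.
- groove (a point): Centre of the groove in the jig plate, level with the plate's top. y runs along the groove, x across it, z up. The groove is 120 mm long (60 mm either way), 15 mm wide and 8 mm deep, with upright walls.
- groove_floor (a point): Centre of the groove's steel floor. In it, on the centre line and up to 42 mm from this point either way, different each time, neither measured nor visible, is the bush: a round 14 mm hole, 30 mm deep, under a flush dust bung of the same steel. The bung yields at about 3 N (it creeps under less), follows the nose down and is too weak to lift the pin; elsewhere the floor is rigid. Home, the nose is 26 mm below the floor.
- gauge: Small steel gauge with a 16 mm ball top in the stand's other hole (flange 20 mm, top 21 mm above the stand). Origin at the underside of its flange. Leave alone.
- packer: Small dark steel packing bar, 22 (x) by 55 (y) by 12 mm, lying on the stone beside the plate, along its far edge. Origin at the centre of its underside. Leave alone.
Things that resemble listed ones, but are neither listed nor needed, are in the scene too. Of the things like the stand, leave any that is blue or yellow; of the rest the smaller one is meant.

How it is judged:
By the outcome, as a careful person would: the job done as asked, in the order asked, and still so for the second after the job is handed in, with the robot touching nothing.
It also fails if it takes over 72 s, if anything falls off the work surface, if the arm or the gripper's body presses on something with over 40 N, if the wrist force passes 120 N, or if a joint passes its speed limit or range.

### The arm

A 6-joint arm with a two-finger parallel gripper is mounted at the origin on the work surface. World frame = base frame: x ahead of the robot, y to its left, z up, the work surface at z = 0. Lengths are in m, angles in degrees, forces in N, time in s.
With the tool pointing down it reaches from about 0.4 to 0.825 m from the base axis. Payload 7 kg.
Tool frame: the origin (TCP) lies midway between the tips of the shut fingers; the grasp point (between the pads) lies 19 mm behind it; y points along the fingers, z is the direction in which the jaws open and shut, and the axes are right-handed (so a half turn about y gives the same grasp; the last joint's range is limited). The gripper opens to 88 mm and grips with 3 to 60 N. Pads are 19 mm wide; open, the fingers measure 130 mm over their backs; the gripper's body (78 mm by 193 mm) begins 47 mm behind the grasp point.
Start: joints at [-46.92, 20.546, 0.682, 0, -70.136, -16.507], TCP at [0.302, -0.604, 0.227] pointing down, gripper open.
Joint ranges: [-176.03, 176.03], [-82.01, 121.73], [-58.28, 71.71], [-173.87, 95.51], [-174.79, -0.11], [-173.66, 173.66]. Speed limits (degrees/s): [136.94, 136.94, 172.46, 180, 180, 180].

### API

Orientations are given as [roll, pitch, yaw] about the fixed x, y, z axes, in that order (R = Rz(yaw) Ry(pitch) Rx(roll)).
In Python, from plant import ctrl gives the robot as it stands.
- The arm moves only by the tool step_arm, never from a script. Its argument "rows" is a list that holds one entry, the list of rows, each a list of 7 numbers: the gripper command: -1 is shut, 1 is fully open, values between are in proportion, then the shift along the world's x, y, z in cm, then the turn, a rotation vector about the world's x, y, z in degrees. In form: [[[fingers, tx, ty, tz, rx, ry, rz], ...]]. A call has 1 to 12 rows; each row shifts and turns the commanded pose from where the row before left it; what a row does not reach is not made up. A row lasts 1/8 s, in which the tool goes at most 62.5 mm and 10.7 degrees, less where a joint would pass 70% of its speed; a pose out of reach is approached as far as the arm can. A call is refused whole if a number of a shift passes 6.25 or a number of a turn 10.7, either way. A call with a gripper value outside its range is refused whole. The fingers move at their own pace and stop on an object; the grip force is fixed at half the most. Time passes only in rows, so rows that do not move let the fingers close. It gives the time, the measured TCP pose, the force and the opening at its end, in the units of the state.
- ctrl.get_obs(): the state, without advancing time (a new reading comes with each control period).
- ctrl.snapshot(name): name is "scene" or "top" or "wrist"; returns the picture (480x640x3 uint8, blue, green, red); there is no depth.
- ctrl.camera_params(name): a dict with "vertical_fov" (degrees; the focal length in pixels is half the picture's height over the tangent of half this angle, whatever the lens; pixels are square), "cx", "cy" (the principal point, pixels), "k1" (the pictures are not rectified: a ray, as slopes to the right and down, at radius r is drawn at 1 + k1 r^2 times it, then the intrinsics apply), "rvec" (rotation vector, rad) and "tvec" (3), from world to camera coordinates, as OpenCV has them. Camera axes: x right, y down, z forward; pixel columns grow to the right and rows downward; lengths in m; the calibration is good to about 2 mm. A picture is of the moment at which its call begins: read the wrist's pose just before it. camera_params takes no time and is no camera call; for the wrist camera it gives the pose at the moment of the call.
- ctrl.close_job(): hands the job in, once; it reports no verdict.
The state is a dict: "clock": time; "joint_pos": joint angles; "qvel": joint speeds; "tau": joint torques, N m; "tool_pos": TCP position; "orientation": TCP orientation; "force": force on the tool from outside, world axes, zero at the start; "moment": the same for the moment, N m; "opening": finger opening in m.
Only numpy, scipy, OpenCV 4.12 (cv2) and the standard library are available. Lean on these libraries where they do the work, as an engineer would, in place of code of your own. Each camera call takes 0.05 s, during which the arm holds its last target. There are 200 camera calls.

## Working session

There is one attempt and no reset: what is moved stays moved. The work goes in short steps, Python scripts to look and compute and a tool call to move; the robot and the scene stay as the last step left them, time stands still between calls to the robot, and variables do not carry over. Pictures are saved under pics/ and viewed, about 8 in all and at most 12, crops included, and the job is handed in when it is done.

Besides the shell and the picture viewer there is one more tool, called after "Request:" as a command line: name --argument value ..., lists and objects as JSON in quotes. step_arm: Moves the arm, as the interface text tells. Its arguments: {"type":"object","properties":{"rows":{"type":"array"}},"required":["rows"]}

```bash
mkdir -p pics; ls
cat > h.py <<'E'
import numpy as np, cv2
from plant import ctrl
def cam(n):
    p=ctrl.camera_params(n); f=240/np.tan(np.radians(p["vertical_fov"])/2)
    R=cv2.Rodrigues(np.array(p["rvec"],float))[0]; t=np.array(p["tvec"],float).ravel()
    return f,p["cx"],p["cy"],p["k1"],R,t
def ray(c,u,v):
    f,cx,cy,k,R,t=c; d=np.array([(u-cx)/f,(v-cy)/f]); s=d.copy()
    for _ in range(30): s=d/(1+k*(s@s))
    return -R.T@t, R.T@np.array([s[0],s[1],1])
def atz(c,u,v,z):
    o,d=ray(c,u,v); return o+d*(z-o[2])/d[2]
def proj(c,P):
    f,cx,cy,k,R,t=c; q=R@np.array(P,float)+t; s=q[:2]/q[2]; s=s*(1+k*(s@s)); return np.array([cx,cy])+f*s
E
python3 - <<'E'
from h import *
for n in("scene","top"):
    cv2.imwrite(f"pics/{n}0.png",ctrl.snapshot(n)); c=cam(n); print(n,c[:4],-c[4].T@c[5])
print(ctrl.get_obs())
E
```

```text
pics
scene (np.float64(507.40154691489664), 322.405644258393, 236.20898122440417, -0.11346295745736493) [ 1.2361639  -0.38610215  0.61958577]
top (np.float64(529.2640036159594), 316.61731255117485, 235.20003928416472, -0.07588832718612908) [ 0.38795206 -0.02404366  0.97764522]
{'clock': 0.1, 'joint_pos': array([-4.69187928e+01,  2.05863769e+01,  6.40049714e-01, -1.77183377e-02,
       -7.01352897e+01, -1.65072974e+01]), 'qvel': array([ 0.0835119 , -0.18176721,  0.17367653, -0.00147918, -0.12133316,
       -0.06383932]), 'tau': array([-1.54279973e-03, -5.84164238e+01,  2.93752491e+01,  7.01572761e+00,
        1.01433191e-02, -7.33658680e-05]), 'tool_pos': array([ 0.30175495, -0.60331929,  0.225735  ]), 'orientation': array([-8.99170138e+01,  7.22167012e-03,  2.65678825e+01]), 'force': array([ 0.82513242, -0.53281951,  0.28461725]), 'moment': array([ 0.0555236 , -0.02622738,  0.02035767]), 'opening': 0.08763943711749568}
```

View pics/top0.png

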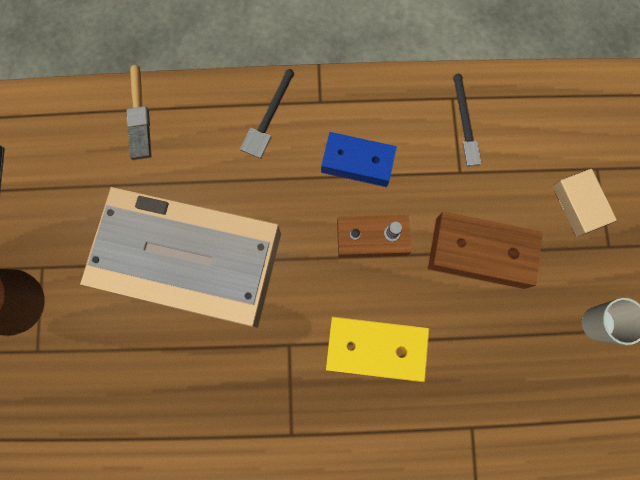

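View pics/scene0.png

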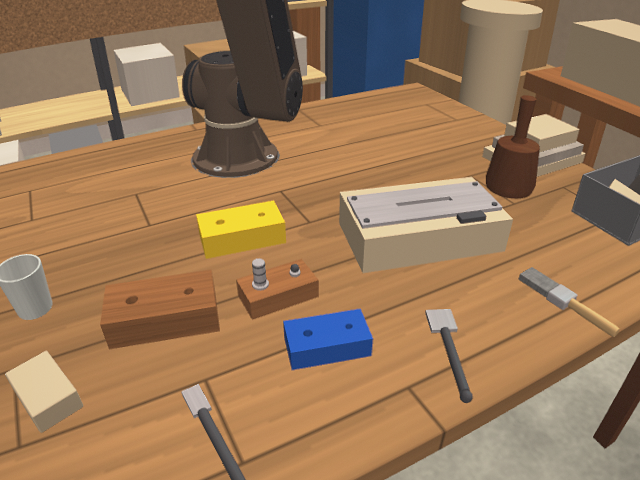

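The brown stands are the large one at top-view pixel (486,250), which has empty holes, and the small one at (374,236). The small one fits: it isn't blue (359,159) or yellow (378,350), it's the smaller brown one, and it holds the pin (394,231) and the gauge (355,233). I'll confirm with an enlarged crop and measure.

Run:
```python
from h import *
im=cv2.imread("pics/top0.png")
a=cv2.resize(im[205:265,325:425],None,fx=6,fy=6,interpolation=cv2.INTER_CUBIC)
b=im[200:310,80:280]
b=cv2.resize(im[235:275,130:225],None,fx=6,fy=6,interpolation=cv2.INTER_CUBIC)
w=max(a.shape[1],b.shape[1]); 
f=lambda x:cv2.copyMakeBorder(x,0,0,0,w-x.shape[1],cv2.BORDER_CONSTANT)
cv2.imwrite("pics/crop1.png",np.vstack([f(a[:,:]),f(b)]))
c=cam("top")
for n,u,v,z in[("st",337,218,.04),("st",410,216,.04),("st",411,250,.04),("st",339,251,.04),("scr",110,212,.088),("scr",261,247,.088),("scr",248,296,.088),("scr",96,260,.088),("head",396,228,.091),("gauge",355,233,.05)]: print(n,atz(c,u,v,z).round(4))
```

```text
st [ 0.6185 -0.0651  0.04  ]
st [ 0.6174 -0.1987  0.04  ]
st [ 0.5542 -0.1959  0.04  ]
st [ 0.5573 -0.0659  0.04  ]
scr [0.6329 0.3352 0.088 ]
scr [0.5605 0.0694 0.088 ]
scr [0.4774 0.0926 0.088 ]
scr [0.5481 0.3561 0.088 ]
head [ 0.5846 -0.1635  0.091 ]
gauge [ 0.5872 -0.0957  0.05  ]
```

View pics/crop1.png

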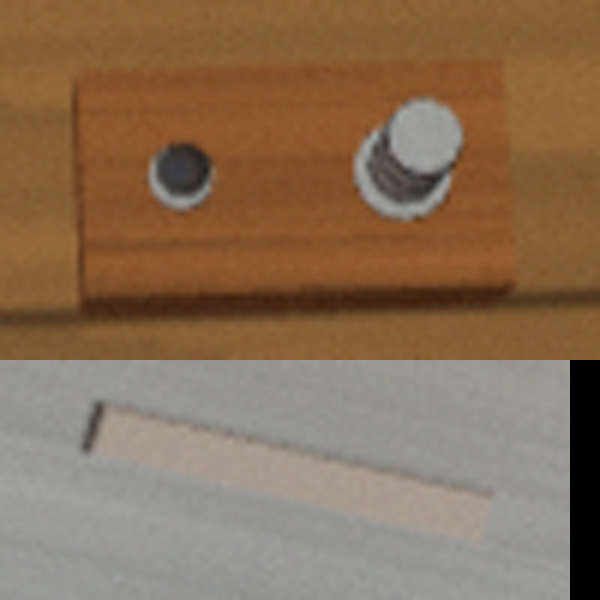

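The crop confirms it. The small oak stand has the pin head at (395.8,227.5) and the gauge at (355,233). The groove corners are (146.7,241.7), (212,257), (210,265.3) and (143.8,250.3). I'm moving above the pin with the jaws along x, so the fingers stay clear of the gauge.

Request:
step_arm --rows '[[[1,2.3,3.6,0,0,0,5.3],[1,2.3,3.6,0,0,0,5.3],[1,2.3,3.6,0,0,0,5.3],[1,2.3,3.6,0,0,0,5.3],[1,2.3,3.6,0,0,0,5.3],[1,2.3,3.6,0,0,0,5.3],[1,2.3,3.6,0,0,0,5.3],[1,2.3,3.6,0,0,0,5.3],[1,2.3,3.6,0,0,0,5.3],[1,2.3,3.6,0,0,0,5.3],[1,2.3,3.6,0,0,0,5.3],[1,2.3,3.6,0,0,0,5.3]]]'

```text
clock: 1.6
tool_pos: [0.5783, -0.1703, 0.2263]
orientation: [-90.0, -0.0, 90.4]
force: [0.7, -0.5, -0.3]
opening: 0.0875
```

Run:
```python
from h import *
o=ctrl.get_obs();print(o["tool_pos"],o["orientation"],o["qvel"].round(1))
im=ctrl.snapshot("wrist");cv2.imwrite("pics/w0.png",im);c=cam("wrist");import pickle;pickle.dump(c,open("w0.pkl","wb"))
print(-c[4].T@c[5]); print(proj(c,[.5846,-.1635,.091]),proj(c,[.587,-.0957,.061]))
t=cam("top")
P=[atz(t,*p,.088) for p in[(146.7,241.7),(212,257),(210,265.3),(143.8,250.3)]];print(np.round(P,4),np.mean(P,0)); print(atz(t,395.8,227.5,.091),atz(t,392.2,233.4,.045))
```

```text
[ 0.57833841 -0.17033487  0.22626168] [-8.99682098e+01 -5.79668408e-03  9.03513632e+01] [29.1  8.2 10.6  0.1 -2.6 13.3]
[ 0.58233072 -0.24070269  0.38469329]
[316.57011306 230.53272668] [313.53296055 292.36565522]
[[0.5771 0.2677 0.088 ]
 [0.5462 0.1536 0.088 ]
 [0.532  0.157  0.088 ]
 [0.5621 0.2723 0.088 ]] [0.55436262 0.21266429 0.088     ]
[ 0.5854437  -0.16317766  0.091     ] [ 0.58503076 -0.16314767  0.045     ]
```

View pics/w0.png

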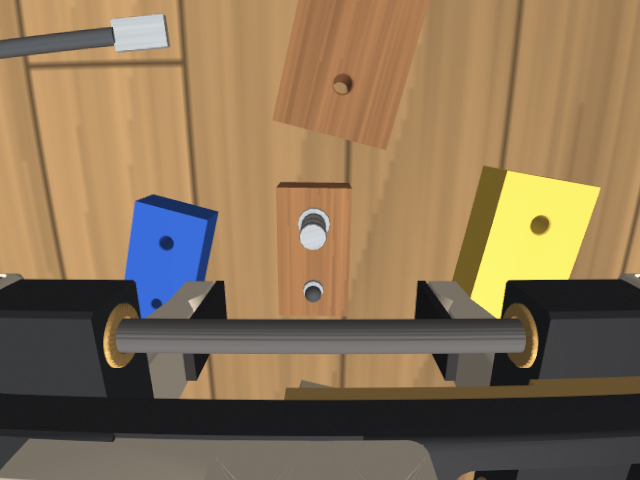

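The wrist view shows the pin top at about (313,236) and the gauge at (313,293). The arm was still moving, so I'll repeat it now that it has settled.

Run:
```python
from h import *
c=cam("wrist");o=ctrl.get_obs();im=ctrl.snapshot("wrist");print(o["tool_pos"],o["orientation"])
p=proj(c,[.5854,-.1632,.091]);print(p);u,v=p.astype(int)
cr=im[v-45:v+75,u-60:u+60];cv2.imwrite("pics/w1.png",cv2.resize(cr,None,fx=5,fy=5,interpolation=cv2.INTER_CUBIC));print(u-60,v-45)
import pickle;pickle.dump(c,open("w1.pkl","wb"))
```

```text
[ 0.58084151 -0.16718996  0.22600117] [-9.00267757e+01 -3.21540820e-02  9.07185785e+01]
[315.57766003 230.87745394]
255 185
```

View pics/w1.png

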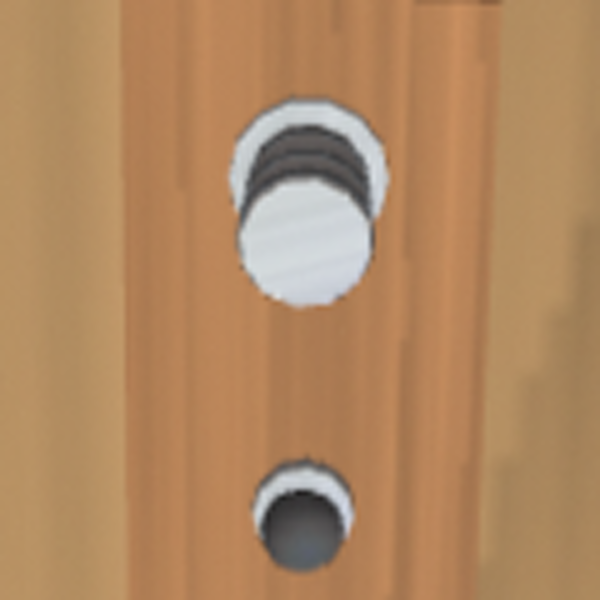

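Pin top is at (316,233) and the gauge ball at (315,289), in full-frame pixels. The wrist estimate is (0.585,-0.161) and the top camera gives (0.585,-0.163), so I'll descend on (0.585,-0.162).

Request:
step_arm --rows '[[[1,0.4,0.5,-2,0,0,0],[1,0,0,-3,0,0,0],[1,0,0,-3,0,0,0],[1,0,0,-2,0,0,0],[1,0,0,-1,0,0,0],[1,0,0,0,0,0,0],[1,0,0,0,0,0,0]]]'

```text
clock: 2.58
tool_pos: [0.5825, -0.1668, 0.1175]
orientation: [-90.1, 0.0, 90.2]
force: [0.0, 0.2, -0.2]
opening: 0.0875
```

Request:
step_arm --rows '[[[1,0.3,0.5,-1.5,0,0,0],[1,0,0,-2,0,0,0],[1,0,0,-2,0,0,0],[1,0,0,-1.2,0,0,0],[1,0,0,0,0,0,0],[1,0,0,0,0,0,0],[-1,0,0,0,0,0,0],[-1,0,0,0,0,0,0],[-1,0,0,0,0,0,0],[-1,0,0,0,0,0,0],[-1,0,0,0,0,0,0],[-1,0,0,0,0,0,0]]]'

```text
clock: 4.08
tool_pos: [0.5849, -0.1617, 0.0495]
orientation: [-90.0, -0.0, 90.2]
force: [-0.3, 0.2, -0.0]
opening: 0.0331
```

Request:
step_arm --rows '[[[-1,0,0,0,0,0,0],[-1,0,0,0,0,0,0],[-1,0,0,0,0,0,0],[-1,0,0,0,0,0,0]]]'

```text
clock: 4.58
tool_pos: [0.5849, -0.1617, 0.0495]
orientation: [-90.0, -0.0, 90.2]
force: [-0.3, -0.1, 0.0]
opening: 0.0214
```

Request:
step_arm --rows '[[[-1,0,0,0.5,0,0,0],[-1,0,0,1,0,0,0],[-1,0,0,1,0,0,0],[-1,0,0,1.5,0,0,0],[-1,0,0,2,0,0,0],[-1,0,0,3,0,0,0],[-1,0,0,3,0,0,0],[-1,0,0,3,0,0,0],[-1,0,0,0,0,0,0],[-1,0,0,0,0,0,0]]]'

```text
clock: 5.82
tool_pos: [0.5844, -0.1615, 0.1993]
orientation: [-90.0, -0.0, 90.2]
force: [0.6, 0.6, -2.1]
opening: 0.0217
```

The pin is held: opening is 21.7 mm and the weight reads about 2 N. Now I'll look at the groove with the wrist camera above it.

Request:
step_arm --rows '[[[-1,-0.9,3.6,0.2,0,0,6.8],[-1,-0.9,3.6,0.2,0,0,6.8],[-1,-0.9,3.6,0.2,0,0,6.8],[-1,-0.9,3.6,0.2,0,0,6.8],[-1,-0.9,3.6,0.2,0,0,6.8],[-1,-0.9,3.6,0.2,0,0,6.8],[-1,-0.9,3.6,0.2,0,0,6.8],[-1,-0.9,3.6,0.2,0,0,6.8],[-1,-0.9,3.6,0.2,0,0,6.8],[-1,-0.9,3.6,0.2,0,0,6.8],[-1,-0.7,3.3,0,0,0,6.8],[-1,0,0,0,0,0,0]]]'

```text
clock: 7.32
tool_pos: [0.487, 0.2328, 0.2182]
orientation: [-89.9, -0.1, 165.2]
force: [0.0, -0.3, -2.2]
opening: 0.0214
```

Request:
step_arm --rows '[[[-1,0,0,0,0,0,0],[-1,0,0,0,0,0,0],[-1,0,0,0,0,0,0]]]'

```text
clock: 7.7
tool_pos: [0.488, 0.2306, 0.2195]
orientation: [-90.0, -0.0, 164.9]
force: [0.4, 0.5, -2.4]
opening: 0.0214
```

Run:
```python
from h import *
import pickle
o=ctrl.get_obs();c=cam("wrist");im=ctrl.snapshot("wrist");cv2.imwrite("pics/w2.png",im);pickle.dump(c,open("w2.pkl","wb"))
print(o["tool_pos"],o["orientation"],o["force"],-c[4].T@c[5])
T=o["tool_pos"]
print("pred groove",[proj(c,p).round(1) for p in[(.5771,.2677,.088),(.5462,.1536,.088),(.532,.157,.088),(.5621,.2723,.088)]])
print("nose",proj(c,T-[0,0,.0435]),"tcp",proj(c,T))
```

```text
[0.48804452 0.23058089 0.2194563 ] [-8.99885288e+01 -8.42461509e-03  1.64894947e+02] [ 0.39189063  0.51995139 -2.37590592] [0.56035003 0.21206054 0.37819808]
pred groove [array([242.9, 130.1]), array([401.1, 130.6]), array([400.6, 150.5]), array([243.3, 151.5])]
nose [322.09120284 267.38632644] tcp [322.43776566 300.03815613]
```

View pics/w2.png

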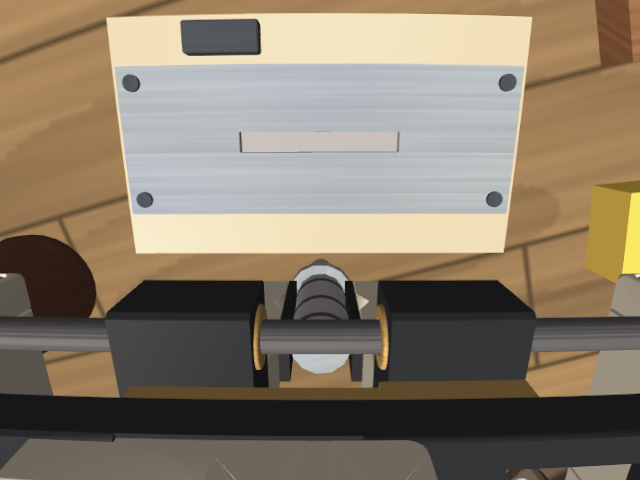

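The groove spans about (240–399, 131–153) and the nose tip shows at about (320,262), ahead of the collar. The packer is at (220,37). I'll enlarge both the groove and the nose.

Run:
```python
import cv2,numpy as np
im=cv2.imread("pics/w2.png")
a=cv2.resize(im[122:162,225:415],None,fx=4,fy=4,interpolation=cv2.INTER_CUBIC)
b=cv2.resize(im[250:310,270:370],None,fx=6,fy=6,interpolation=cv2.INTER_CUBIC)
b=cv2.copyMakeBorder(b,0,0,0,160,cv2.BORDER_CONSTANT)
cv2.imwrite("pics/crop2.png",np.vstack([a,b]))
```

```text
(no output)
```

View pics/crop2.png

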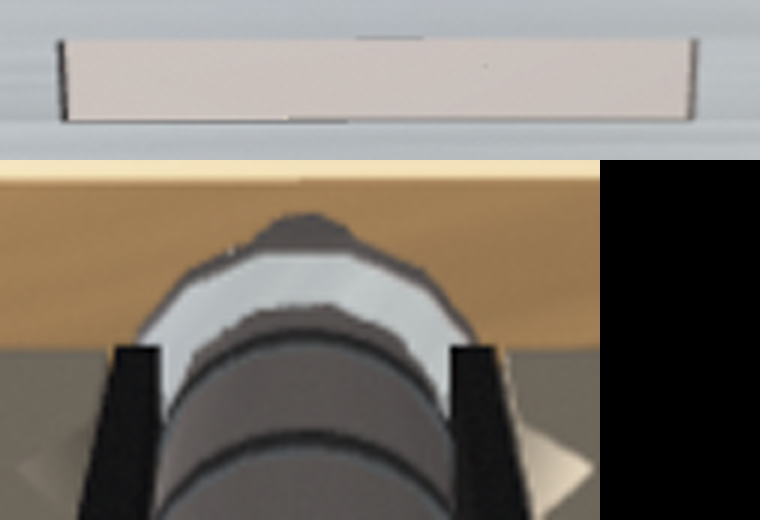

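Run:
```python
from h import *
import pickle
c=pickle.load(open("w2.pkl","rb"))
P=np.array([atz(c,*p,.088) for p in[(239.5,132),(399.25,131.75),(398,152),(241,152.3)]]);print(P.round(4),P.mean(0))
d=(P[0]+P[3]-P[1]-P[2])/2;print(np.linalg.norm(d),np.degrees(np.arctan2(-d[0],d[1])), np.linalg.norm(P[0]-P[3]))
T=np.array([.48804,.23058,.21946]);a=np.radians(np.arange(0,360,5))
for nm,r,h in[("nose",.004,-.0435),("sh",.006,-.0395),("collarbot",.015,-.0095),("collartop",.015,-.0045)]:
    q=np.array([proj(c,T+[r*np.cos(t),r*np.sin(t),h]) for t in a]);print(nm,q.min(0).round(1),q.max(0).round(1))
```

```text
[[0.5765 0.2706 0.088 ]
 [0.5457 0.1551 0.088 ]
 [0.5314 0.1591 0.088 ]
 [0.562  0.2741 0.088 ]] [0.55390855 0.21474649 0.088     ]
0.11925440877461897 -14.919530305275115 0.014913241662222222
nose [315.1 260.8] [329.1 273.9]
sh [311.5 259.8] [332.8 279.8]
collarbot [291.5 262.5] [353.2 319.4]
collartop [290.7 266.2] [354.1 324.3]
```

Wrist and top cameras agree on the groove to about 1.5 mm: centre roughly (0.5535,0.2139), yaw -15°. I'll move the nose above the +y end, 46 mm from centre.

Request:
step_arm --rows '[[[-1,2,0.7,0,0,0,0],[-1,2,0.7,0,0,0,0],[-1,2,0.7,0,0,0,0],[-1,1.7,0.7,0,0,0,0],[-1,0,0,-2,0,0,0],[-1,0,0,-2,0,0,0],[-1,0,0,-2,0,0,0],[-1,0,0,-1.5,0,0,0],[-1,0,0,0,0,0,0],[-1,0,0,0,0,0,0],[-1,0,0,0,0,0,0]]]'

```text
clock: 9.12
tool_pos: [0.5654, 0.2596, 0.1455]
orientation: [-90.1, 0.1, 165.0]
force: [-0.9, 0.1, -2.3]
opening: 0.0216
```

Run:
```python
from h import *
o=ctrl.get_obs();c=cam("wrist");im=ctrl.snapshot("wrist")
print(o["tool_pos"],o["orientation"],o["force"])
T=o["tool_pos"];u,v=proj(c,T-[0,0,.05]).astype(int);print(u,v)
cv2.imwrite("pics/w3.png",cv2.resize(im[v-65:v+45,u-60:u+160],None,fx=3.6,fy=3.6,interpolation=cv2.INTER_CUBIC))
```

```text
[0.56540167 0.25961417 0.14553768] [-9.00704955e+01  5.70472258e-02  1.64974216e+02] [-0.89551891  0.08794253 -2.33820821]
322 263
```

View pics/w3.png

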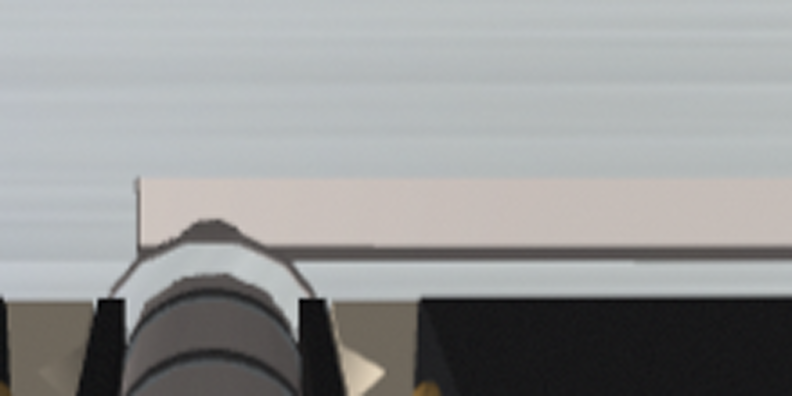

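Run:
```python
from h import *
c=cam("wrist");T=ctrl.get_obs()["tool_pos"];print(T)
gx=np.array([np.cos(.2618),-np.sin(.2618),0]);gy=np.array([np.sin(.2618),np.cos(.2618),0])
for n,p in[("farL",(300.05,247.4)),("far",(450,247.4)),("near",(400,270.8)),("near2",(450,270.8))]:
    q=atz(c,*p,.088)-T;print(n,q@gx*1e3,q@gy*1e3)
q=np.array([proj(c,T+[r*np.cos(t),r*np.sin(t),h]) for r,h in((.004,-.0435),(.006,-.0395)) for t in np.arange(0,6.28,.1)])
print(q.min(0))
```

```text
[0.56531799 0.25958977 0.14544871]
farL 7.686254378550474 13.347254866281306
far 7.822920434142082 -77.5039415253878
near -7.281301028284889 -47.93384904354801
near2 -7.29782483651493 -78.9888576372628
[311.56484557 259.81384095]
```

The nose is centred across the groove to about 0.3 mm, with the groove end 13 mm further along. I'll lower it.

Request:
step_arm --rows '[[[-1,0,0,-0.5,0,0,0],[-1,0,0,-0.5,0,0,0],[-1,0,0,-0.4,0,0,0],[-1,0,0,-0.2,0,0,0],[-1,0,0,-0.2,0,0,0],[-1,0,0,0,0,0,0],[-1,0,0,0,0,0,0]]]'

```text
clock: 10.05
tool_pos: [0.565, 0.2594, 0.1267]
orientation: [-90.0, 0.0, 165.0]
force: [-0.6, -0.3, -2.4]
opening: 0.0213
```

Request:
step_arm --rows '[[[-1,0,0,-0.1,0,0,0],[-1,0,0,-0.1,0,0,0],[-1,0,0,0,0,0,0],[-1,0,0,0,0,0,0]]]'

```text
clock: 10.55
tool_pos: [0.565, 0.2593, 0.1246]
orientation: [-90.0, 0.0, 165.0]
force: [-0.2, -0.5, -2.6]
opening: 0.0215
```

Request:
step_arm --rows '[[[-1,0,0,-0.05,0,0,0],[-1,0,0,-0.05,0,0,0],[-1,0,0,0,0,0,0]]]'

```text
clock: 10.92
tool_pos: [0.5649, 0.2593, 0.1236]
orientation: [-90.0, 0.0, 165.0]
force: [0.3, -0.2, -2.2]
opening: 0.0218
```

Request:
step_arm --rows '[[[-1,0,0,-0.03,0,0,0],[-1,0,0,-0.03,0,0,0],[-1,0,0,0,0,0,0]]]'

```text
clock: 11.3
tool_pos: [0.5651, 0.2593, 0.1235]
orientation: [-90.0, 0.0, 165.0]
force: [-0.8, -0.7, 2.4]
opening: 0.0213
```

Request:
step_arm --rows '[[[-1,0,0,-0.03,0,0,0],[-1,0,0,-0.03,0,0,0],[-1,0,0,0,0,0,0]]]'

```text
clock: 11.68
tool_pos: [0.5652, 0.2594, 0.1234]
orientation: [-90.0, 0.0, 165.0]
force: [-2.7, -1.6, 8.0]
opening: 0.0217
```

Contact is at tool z = 0.1235, with about 10 N normal force and stiffness around 10 N/mm. I'll ease it slightly and slide toward -y in 3 mm feeling steps.

Request:
step_arm --rows '[[[-1,-0.026,-0.097,0.02,0,0,0],[-1,-0.026,-0.097,0,0,0,0],[-1,-0.026,-0.097,0,0,0,0],[-1,0,0,0,0,0,0]]]'

```text
clock: 12.18
tool_pos: [0.5652, 0.2575, 0.1234]
orientation: [-90.2, 0.1, 165.0]
force: [-0.9, 3.3, 5.6]
opening: 0.0216
```

Request:
step_arm --rows '[[[-1,-0.026,-0.097,0,0,0,0],[-1,-0.026,-0.097,0,0,0,0],[-1,-0.026,-0.097,0,0,0,0],[-1,0,0,0,0,0,0]]]'

```text
clock: 12.68
tool_pos: [0.5646, 0.2545, 0.1234]
orientation: [-90.1, 0.1, 165.0]
force: [1.1, 3.4, 4.7]
opening: 0.0215
```

Request:
step_arm --rows '[[[-1,-0.026,-0.097,0,0,0,0],[-1,-0.026,-0.097,0,0,0,0],[-1,-0.026,-0.097,0,0,0,0],[-1,0,0,0,0,0,0]]]'

```text
clock: 13.18
tool_pos: [0.5639, 0.2515, 0.1234]
orientation: [-90.1, 0.1, 165.0]
force: [1.6, 3.4, 5.7]
opening: 0.0215
```

Request:
step_arm --rows '[[[-1,-0.026,-0.097,0,0,0,0],[-1,-0.026,-0.097,0,0,0,0],[-1,-0.026,-0.097,0,0,0,0],[-1,0,0,0,0,0,0]]]'

```text
clock: 13.68
tool_pos: [0.5631, 0.2486, 0.1234]
orientation: [-90.1, 0.1, 165.0]
force: [0.3, 3.1, 5.2]
opening: 0.0214
```

Request:
step_arm --rows '[[[-1,-0.026,-0.097,0,0,0,0],[-1,-0.026,-0.097,0,0,0,0],[-1,-0.026,-0.097,0,0,0,0],[-1,0,0,0,0,0,0]]]'

```text
clock: 14.18
tool_pos: [0.5623, 0.2457, 0.1234]
orientation: [-90.1, 0.1, 165.0]
force: [0.8, 3.4, 5.5]
opening: 0.0215
```

Request:
step_arm --rows '[[[-1,-0.026,-0.097,0,0,0,0],[-1,-0.026,-0.097,0,0,0,0],[-1,-0.026,-0.097,0,0,0,0],[-1,0,0,0,0,0,0]]]'

```text
clock: 14.68
tool_pos: [0.5615, 0.2428, 0.1234]
orientation: [-90.1, 0.1, 165.0]
force: [1.7, 3.0, 5.2]
opening: 0.0214
```

Request:
step_arm --rows '[[[-1,-0.026,-0.097,0,0,0,0],[-1,-0.026,-0.097,0,0,0,0],[-1,-0.026,-0.097,0,0,0,0],[-1,0,0,0,0,0,0]]]'

```text
clock: 15.18
tool_pos: [0.5607, 0.2399, 0.1234]
orientation: [-90.1, 0.1, 165.0]
force: [0.9, 3.7, 5.6]
opening: 0.0213
```

Request:
step_arm --rows '[[[-1,-0.026,-0.097,0,0,0,0],[-1,-0.026,-0.097,0,0,0,0],[-1,-0.026,-0.097,0,0,0,0],[-1,0,0,0,0,0,0]]]'

```text
clock: 15.68
tool_pos: [0.5599, 0.2369, 0.1234]
orientation: [-90.1, 0.1, 165.0]
force: [1.9, 3.1, 5.7]
opening: 0.0215
```

Request:
step_arm --rows '[[[-1,-0.026,-0.097,0,0,0,0],[-1,-0.026,-0.097,0,0,0,0],[-1,-0.026,-0.097,0,0,0,0],[-1,0,0,0,0,0,0]]]'

```text
clock: 16.18
tool_pos: [0.5591, 0.234, 0.1234]
orientation: [-90.1, 0.1, 165.0]
force: [1.2, 4.2, 5.6]
opening: 0.0219
```

Request:
step_arm --rows '[[[-1,-0.026,-0.097,0,0,0,0],[-1,-0.026,-0.097,0,0,0,0],[-1,-0.026,-0.097,0,0,0,0],[-1,0,0,0,0,0,0]]]'

```text
clock: 16.68
tool_pos: [0.5584, 0.2311, 0.1234]
orientation: [-90.1, 0.1, 165.0]
force: [1.2, 3.8, 5.6]
opening: 0.0217
```

Request:
step_arm --rows '[[[-1,-0.026,-0.097,0,0,0,0],[-1,-0.026,-0.097,0,0,0,0],[-1,-0.026,-0.097,0,0,0,0],[-1,0,0,0,0,0,0]]]'

```text
clock: 17.18
tool_pos: [0.5576, 0.2282, 0.1234]
orientation: [-90.1, 0.1, 165.0]
force: [1.3, 4.1, 4.2]
opening: 0.0216
```

Request:
step_arm --rows '[[[-1,-0.026,-0.097,0,0,0,0],[-1,-0.026,-0.097,0,0,0,0],[-1,-0.026,-0.097,0,0,0,0],[-1,0,0,0,0,0,0]]]'

```text
clock: 17.68
tool_pos: [0.5569, 0.2253, 0.1234]
orientation: [-90.1, 0.1, 165.0]
force: [2.0, 3.3, 4.7]
opening: 0.0217
```

Request:
step_arm --rows '[[[-1,-0.026,-0.097,-0.01,0,0,0],[-1,-0.026,-0.097,0,0,0,0],[-1,-0.026,-0.097,0,0,0,0],[-1,0,0,0,0,0,0]]]'

```text
clock: 18.18
tool_pos: [0.5561, 0.2225, 0.1234]
orientation: [-90.1, 0.1, 165.0]
force: [1.5, 2.8, 5.6]
opening: 0.0217
```

Request:
step_arm --rows '[[[-1,-0.026,-0.097,0,0,0,0],[-1,-0.026,-0.097,0,0,0,0],[-1,-0.026,-0.097,0,0,0,0],[-1,0,0,0,0,0,0]]]'

```text
clock: 18.68
tool_pos: [0.5554, 0.2196, 0.1234]
orientation: [-90.1, 0.1, 165.0]
force: [0.9, 4.9, 5.9]
opening: 0.0217
```

Request:
step_arm --rows '[[[-1,-0.026,-0.097,0,0,0,0],[-1,-0.026,-0.097,0,0,0,0],[-1,-0.026,-0.097,0,0,0,0],[-1,0,0,0,0,0,0]]]'

```text
clock: 19.18
tool_pos: [0.5546, 0.2167, 0.1234]
orientation: [-90.1, 0.1, 165.0]
force: [2.0, 4.2, 5.1]
opening: 0.0214
```

Request:
step_arm --rows '[[[-1,-0.026,-0.097,0,0,0,0],[-1,-0.026,-0.097,0,0,0,0],[-1,-0.026,-0.097,0,0,0,0],[-1,0,0,0,0,0,0]]]'

```text
clock: 19.68
tool_pos: [0.5538, 0.2137, 0.1234]
orientation: [-90.1, 0.1, 165.0]
force: [0.5, 2.2, 6.6]
opening: 0.0216
```

Request:
step_arm --rows '[[[-1,-0.026,-0.097,0,0,0,0],[-1,-0.026,-0.097,0,0,0,0],[-1,-0.026,-0.097,0,0,0,0],[-1,0,0,0,0,0,0]]]'

```text
clock: 20.18
tool_pos: [0.553, 0.2108, 0.1234]
orientation: [-90.1, 0.1, 165.0]
force: [1.2, 4.1, 6.4]
opening: 0.0216
```

Request:
step_arm --rows '[[[-1,-0.026,-0.097,0,0,0,0],[-1,-0.026,-0.097,0,0,0,0],[-1,-0.026,-0.097,0,0,0,0],[-1,0,0,0,0,0,0]]]'

```text
clock: 20.68
tool_pos: [0.5522, 0.2079, 0.1234]
orientation: [-90.1, 0.1, 165.0]
force: [1.7, 3.0, 6.6]
opening: 0.0217
```

Request:
step_arm --rows '[[[-1,-0.026,-0.097,0,0,0,0],[-1,-0.026,-0.097,0,0,0,0],[-1,-0.026,-0.097,0,0,0,0],[-1,0,0,0,0,0,0]]]'

```text
clock: 21.18
tool_pos: [0.5514, 0.2049, 0.1232]
orientation: [-90.1, 0.1, 165.0]
force: [1.7, 4.0, 5.6]
opening: 0.0212
```

Request:
step_arm --rows '[[[-1,-0.026,-0.097,0,0,0,0],[-1,-0.026,-0.097,0,0,0,0],[-1,-0.026,-0.097,0,0,0,0],[-1,0,0,0,0,0,0]]]'

```text
clock: 21.68
tool_pos: [0.5486, 0.2003, 0.1217]
orientation: [-89.9, -0.1, 165.0]
force: [-0.3, 2.0, -0.6]
opening: 0.0211
```

It dropped: z is 0.1217 and Fz has collapsed. I'll press down gently while watching lateral force.

Request:
step_arm --rows '[[[-1,0,0,-0.05,0,0,0],[-1,0,0,-0.05,0,0,0],[-1,0,0,0,0,0,0],[-1,0,0,0,0,0,0]]]'

```text
clock: 22.18
tool_pos: [0.5491, 0.2011, 0.1211]
orientation: [-90.0, -0.0, 165.0]
force: [-0.1, 0.7, -2.4]
opening: 0.0213
```

Request:
step_arm --rows '[[[-1,0,0,-0.05,0,0,0],[-1,0,0,-0.05,0,0,0],[-1,0,0,-0.05,0,0,0],[-1,0,0,0,0,0,0]]]'

```text
clock: 22.68
tool_pos: [0.5493, 0.2011, 0.12]
orientation: [-90.0, 0.0, 165.0]
force: [-0.8, 0.0, 0.6]
opening: 0.0215
```

Request:
step_arm --rows '[[[-1,0,0,-0.05,0,0,0],[-1,0,0,-0.05,0,0,0],[-1,0,0,0,0,0,0]]]'

```text
clock: 23.05
tool_pos: [0.5493, 0.2011, 0.1189]
orientation: [-90.0, -0.0, 165.0]
force: [-1.8, -0.2, -0.6]
opening: 0.0214
```

Request:
step_arm --rows '[[[-1,0,0,-0.1,0,0,0],[-1,0,0,-0.1,0,0,0],[-1,0,0,-0.1,0,0,0],[-1,0,0,0,0,0,0]]]'

```text
clock: 23.55
tool_pos: [0.5493, 0.2011, 0.1158]
orientation: [-90.0, -0.0, 165.0]
force: [-1.1, -0.2, -0.6]
opening: 0.0217
```

Request:
step_arm --rows '[[[-1,0,0,-0.1,0,0,0],[-1,0,0,-0.1,0,0,0],[-1,0,0,0,0,0,0]]]'

```text
clock: 23.92
tool_pos: [0.5493, 0.2012, 0.1138]
orientation: [-90.0, -0.0, 165.0]
force: [-0.5, 0.1, -1.4]
opening: 0.0216
```

Sliding freely. I'll continue down; home is at tool z ≈ 0.0975.

Request:
step_arm --rows '[[[-1,0,0,-0.15,0,0,0],[-1,0,0,-0.15,0,0,0],[-1,0,0,-0.15,0,0,0],[-1,0,0,-0.15,0,0,0],[-1,0,0,0,0,0,0]]]'

```text
clock: 24.55
tool_pos: [0.5493, 0.2011, 0.1077]
orientation: [-90.0, -0.0, 165.0]
force: [-0.6, 0.3, -2.4]
opening: 0.0214
```

Request:
step_arm --rows '[[[-1,0,0,-0.15,0,0,0],[-1,0,0,-0.15,0,0,0],[-1,0,0,-0.15,0,0,0],[-1,0,0,-0.15,0,0,0],[-1,0,0,0,0,0,0]]]'

```text
clock: 25.18
tool_pos: [0.5493, 0.2011, 0.1017]
orientation: [-90.0, -0.0, 165.0]
force: [-0.1, -0.0, -0.8]
opening: 0.0214
```

Request:
step_arm --rows '[[[-1,0,0,-0.1,0,0,0],[-1,0,0,-0.1,0,0,0],[-1,0,0,-0.1,0,0,0],[-1,0,0,0,0,0,0]]]'

```text
clock: 25.68
tool_pos: [0.5493, 0.2011, 0.0988]
orientation: [-90.0, -0.0, 165.0]
force: [-0.1, 0.5, -0.8]
opening: 0.0217
```

Request:
step_arm --rows '[[[-1,0,0,-0.05,0,0,0],[-1,0,0,-0.05,0,0,0],[-1,0,0,0,0,0,0],[-1,0,0,0,0,0,0]]]'

```text
clock: 26.18
tool_pos: [0.5493, 0.2011, 0.0979]
orientation: [-90.0, -0.0, 165.0]
force: [-0.0, -0.5, 0.2]
opening: 0.0213
```

Request:
step_arm --rows '[[[-1,0,0,-0.05,0,0,0],[-1,0,0,-0.03,0,0,0],[-1,0,0,0,0,0,0],[-1,0,0,0,0,0,0]]]'

```text
clock: 26.68
tool_pos: [0.5494, 0.2011, 0.0975]
orientation: [-90.0, 0.0, 165.0]
force: [-1.1, -0.6, 6.1]
opening: 0.0214
```

It's seated: travel below the floor is 26.0 mm and the collar reacts at about 8 N. I'll ease off, release and retreat straight up.

Request:
step_arm --rows '[[[-1,0,0,0.05,0,0,0],[0,0,0,0,0,0,0],[0,0,0,0,0,0,0],[0,0,0,0,0,0,0],[0,0,0,0,0,0,0],[0,0,0,0,0,0,0],[0,0,0,0,0,0,0]]]'

```text
clock: 27.55
tool_pos: [0.5493, 0.2011, 0.0977]
orientation: [-90.0, 0.0, 165.0]
force: [0.4, 0.3, -0.6]
opening: 0.0435
```

Request:
step_arm --rows '[[[0,0,0,0.5,0,0,0],[0,0,0,1,0,0,0],[0,0,0,2,0,0,0],[0,0,0,3,0,0,0],[0,0,0,3,0,0,0],[0,-2,0,2,0,0,0],[0,-2,0,0,0,0,0],[0,-2,0,0,0,0,0],[0,0,0,0,0,0,0],[0,0,0,0,0,0,0],[0,0,0,0,0,0,0]]]'

```text
clock: 28.92
tool_pos: [0.4899, 0.2012, 0.2127]
orientation: [-90.0, 0.0, 165.0]
force: [0.5, -0.3, -0.4]
opening: 0.0441
```

Run:
```python
from h import *
c=cam("wrist");o=ctrl.get_obs();im=ctrl.snapshot("wrist");tp=ctrl.snapshot("top");sc=ctrl.snapshot("scene")
print(o["clock"],o["tool_pos"],o["force"],o["opening"])
g=lambda x,s,w:cv2.resize(x,(w,int(x.shape[0]*w/x.shape[1])),interpolation=cv2.INTER_CUBIC)
A=g(im[:300],1,480); B=g(sc[170:330,220:520],1,480)
print([proj(c,[.5493,.2011,z]).round(1) for z in(.088,.139)])
C=g(tp[190:270,330:420],1,300)
L=np.vstack([A,B]);R=np.zeros((L.shape[0],300,3),np.uint8);R[:C.shape[0]]=C
cv2.imwrite("pics/final.png",np.hstack([L,R]))
```

```text
28.925 [0.4898561  0.20118392 0.21271549] [ 0.54481249 -0.32683953 -0.37501146] 0.0440705842491272
[array([301.2, 156.4]), array([297. , 161.5])]
```

View pics/final.png

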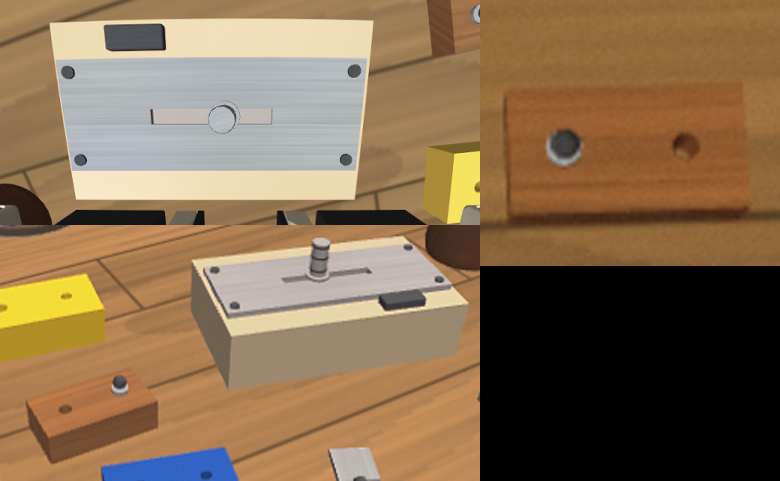

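The final views show the pin upright with its collar flat on the plate (scene crop (319,258), wrist crop (223,118)). The gauge (565,147) and the packer (135,38) are undisturbed, and the arm is clear.

```bash
python3 -c "
from plant import ctrl
print(ctrl.close_job())"
```

```text
the job is handed in; nothing more can be done
None
```

The pin is fully home in the bush, collar flat on the jig plate, and the job is handed in. The robot's clock read about 29 s of the allowed 72 s.

- **Picking up:** I took the pin from the small oak stand with the jaws across it, so the fingers stayed clear of the gauge.
- **Feeling:** I set the nose in the groove near its +y end and slid it along in 3 mm steps with about 7–8 N on the floor. It dropped in about 13 mm to the -y side of the groove's centre.
- **Seating:** I then pressed the pin down. It went 26.0 mm below the floor contact, as specified, and the collar met the plate at about 8 N. The highest contact force I read was about 10 N, when first touching the floor. Forces were read only at the end of each move call.
- **Last checks:** After release, the pictures showed the pin standing upright with its collar flat. The gauge and the packing bar showed no sign of having moved, and the arm was clear with about zero wrist force. No check failed. The top and wrist cameras differed by 1–2 mm on where the pin and groove were, within the stated calibration.

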